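# Size a container with the sliding-jaw gauge

## Robot

A 7-joint arm with a two-finger parallel gripper is mounted at the origin on a cart in front of the work surface, level with it; the furniture and walls round the work are solid. World frame = base frame: x ahead of the robot, y to its left, z up, the work surface at z = 0. Lengths are in m, angles in degrees, forces in N, time in s.
With the tool pointing down it reaches from about 0.4 to 0.9 m from the base axis. Payload 5.5 kg.
Tool frame: the origin (TCP) lies at the very end of the fingers, on their centre line; the grasp point (between the pads) lies 19 mm behind it; x points along the fingers, z is the direction in which the jaws open and shut, and the axes are right-handed (so a half turn about x gives the same grasp; the last joint's range is limited). The gripper opens to 85 mm and grips with 20 to 120 N. Pads are 22 mm wide; open, the fingers measure 114 mm over their backs; the gripper's body (76 mm by 85 mm) begins 54 mm behind the grasp point. The pads swing forward as they close: fully open they stand 13 mm farther back than shut.
Start: joints at [-54.878, 28.699, -24.465, 88.831, 12.651, 65.22, -12.049], TCP at [0.223, 0.611, 0.231] pointing down, gripper open.
Joint ranges: [-164.97, 164.97], [-17.58, 116.51], [-87.97, 89.64], [11.32, 138.91], [-80.73, 260.73], [10.89, 115.49], [-147.41, 147.41]. Speed limits (degrees/s): [147.25, 147.25, 180, 180, 180, 180, 180].

## Interface

Orientations are given as [roll, pitch, yaw] about the fixed x, y, z axes, in that order (R = Rz(yaw) Ry(pitch) Rx(roll)).
In Python, from plant import readout, cams, workorder gives the robot as it stands.
- The arm moves only by the shell command python3 -m creep 'ROWS' [FORCE]. ROWS is JSON, a list of rows, each a list of 5 numbers: the closure in counts, from 0 (fully open) to 255 (shut), then the shift along the tool's x, y, z as a fraction of full scale, then the turn about the tool's x as a fraction of full scale. A call has 1 to 20 rows; each row is the pose to reach, as a shift and turn from the pose commanded when the call began, along the tool's axes at that moment; what a row does not reach only later rows make up. Full scale, the value 1, is 1000 mm for a shift and 90 degrees for a turn. A row lasts 1/8 s, in which the tool goes at most 62.5 mm and 10.7 degrees, less where a joint would pass 70% of its speed; a pose out of reach is approached as far as the arm can. A call with a number of a shift or a turn outside -1 to 1 is refused whole. A call with a gripper value outside its range is refused whole. The fingers move at their own pace and stop on an object; FORCE is the grip in N (left out, the last holds). Time passes only in rows, so rows that repeat a pose let the fingers close. It gives the time, the measured TCP pose, the force and the opening at its end, in the units of the state.
- readout.observe(): the state, without advancing time (a new reading comes with each control period).
- cams.grab_frame(name): name is "scene" or "top" or "wrist"; returns a dict with "image" (384x512x3 uint8, blue, green, red), "fov_y" (degrees; the focal length in pixels is half the picture's height over the tangent of half this angle, whatever the lens; pixels are square), "cx", "cy" (the principal point, pixels), "T" (4x4, takes a point from camera to world coordinates). Camera axes: x right, y up, looking along -z (the intrinsics and any distortion apply to the point x, -y, -z); pixel columns grow to the right and rows downward; lengths in m; the calibration is good to about 2 mm. A picture is of the moment at which its call begins. There is no depth.
- workorder.hand_in(): hands the job in, once; it reports no verdict.
The state is a dict: "t": time; "joint_positions": joint angles; "qvel": joint speeds; "joint_torque": joint torques, N m; "tcp_pos": TCP position; "eef_rot": TCP orientation; "force": force on the tool from outside, world axes, zero at the start; "ft_torque": the same for the moment, N m; "gripper_width": finger opening in m.
Only numpy, scipy, OpenCV 4.12 (cv2) and the standard library are available. Lean on these libraries where they do the work, as an engineer would, in place of code of your own. Each camera call takes 0.05 s, during which the arm holds its last target.

## Task

A replacement holder is wanted for the small container that stands alone to the right of the sizing gauge, so take its width: stand it upright on the gauge's wooden base between the two jaws and let go of it, then slide the moving jaw towards the fixed jaw by its thumb post, stopping by feel as soon as the container is lightly but surely held between both jaws, and take your hand away, leaving jaw and container so for reading. Be gentle: a light press is plenty, and the jaw must stay square and not be forced over, and the two containers on the left of the gauge stay where they are.

Things in the scene. Friction and masses are not known exactly. Their poses are not given: they have to be found in the camera images.
- gauge: sizing gauge (big caliper) fixed on the worktop: wooden base 130x230x10, aluminium scale beam along its long edge nearest the robot. Origin: centre of the base's underside; y along the beam towards the fixed jaw (moving jaw closes to +y), x from the beam to the open jaw tips, z up. Beam's inner face at x=-35 mm, top 30 mm above the worktop. Jaws reach out to x=+50 mm, tops 32 mm above the worktop
- gauge_anvil: the fixed jaw, a steel bar across the base at its +y end; same origin and axes as the gauge; its working face is the plane y = +75 mm in the gauge's frame
- gauge_seat (a point): point on top of the base (10 mm above the worktop), between the jaws, 40 mm from the fixed jaw's face and half-way along the jaws: a good spot to stand the container
- gauge_thumb (a point): point in the moving jaw's thumb post, 15 mm below its top: black block 30 mm (gauge x) by 12 mm (y), top 95 mm above the worktop. The grey carriage below it reaches 20 mm either side in y, its top 38 mm above the worktop. It slides only along gauge y, drags with about 2 N of friction and stays where it is left. The moving jaw's face is 26 mm ahead (gauge +y)
- gauge_slide (a joint): opening between the two jaw faces in m (0 shut, 0.105 wide open); it starts at 0.085 to 0.1
- gauge_jaw (a joint): how far the moving jaw (steel bar 10 mm thick) is cocked out of square on its carriage, rad; 0 is square. It pivots at the beam line against a stiff spring, 12 Nm/rad: pressing on the container at mid-jaw (60 mm from pivot) cocks it about 0.005 rad per N, more if the container stands nearer the jaw tips
- shaker_mid (a point): centre, half-way up, of the small shaker with a domed grey top: round, 90 mm high, 30 to 68 mm wide (to be found with the gauge), narrower above 66 mm; about 0.1 kg, upright, z up
- jar_mid (a point): centre, half-way up, of the straight round glass jar with a black lid: 86 mm high, 30 to 68 mm wide (to be found with the gauge); about 0.13 kg, upright, z up
- dropper_mid (a point): centre, half-way up, of the small brown dropper bottle: 102 mm high, round body 30 to 68 mm wide (to be found with the gauge) up to 60 mm, black rubber dropper above; about 0.07 kg, upright, z up. Which of the three containers stands alone on the right (gauge -y side) changes; the other two stand on the left
Not all that is in view belongs to the job. What is shaped like the part that bears jar_mid but green or purple is not meant.

How it is judged (in metres and radians):
On the way, in this order (a step that is already met when the one before it is completed fails the run):
1. the lone container stands upright on the base between the jaws, let go (((x of shaker_mid in the frame of gauge between -0.012 and 0.05 m and y of shaker_mid in the frame of gauge between -0.04 and 0.075 m and z of shaker_mid in the frame of gauge between 0.049 and 0.061 m and angle between shaker_mid's own z axis and vertical below 0.12 rad and contact force between the fingers and shaker below 0.05 N and y of each of jar_mid, dropper_mid in the frame of gauge above 0.105 m) or (x of jar_mid in the frame of gauge between -0.012 and 0.05 m and y of jar_mid in the frame of gauge between -0.04 and 0.075 m and z of jar_mid in the frame of gauge between 0.047 and 0.059 m and angle between jar_mid's own z axis and vertical below 0.12 rad and contact force between the fingers and jar below 0.05 N and y of each of shaker_mid, dropper_mid in the frame of gauge above 0.105 m) or (x of dropper_mid in the frame of gauge between -0.012 and 0.05 m and y of dropper_mid in the frame of gauge between -0.04 and 0.075 m and z of dropper_mid in the frame of gauge between 0.055 and 0.067 m and angle between dropper_mid's own z axis and vertical below 0.12 rad and contact force between the fingers and dropper below 0.05 N and y of each of shaker_mid, jar_mid in the frame of gauge above 0.105 m))), for 0.2 s.
2. the container is held between both jaws (more than 1 N on each) (((x of shaker_mid in the frame of gauge between -0.012 and 0.05 m and y of shaker_mid in the frame of gauge between -0.04 and 0.075 m and z of shaker_mid in the frame of gauge between 0.049 and 0.061 m and angle between shaker_mid's own z axis and vertical below 0.12 rad and contact force between each of gauge_jaw, gauge_anvil and shaker above 1 N) or (x of jar_mid in the frame of gauge between -0.012 and 0.05 m and y of jar_mid in the frame of gauge between -0.04 and 0.075 m and z of jar_mid in the frame of gauge between 0.047 and 0.059 m and angle between jar_mid's own z axis and vertical below 0.12 rad and contact force between each of gauge_jaw, gauge_anvil and jar above 1 N) or (x of dropper_mid in the frame of gauge between -0.012 and 0.05 m and y of dropper_mid in the frame of gauge between -0.04 and 0.075 m and z of dropper_mid in the frame of gauge between 0.055 and 0.067 m and angle between dropper_mid's own z axis and vertical below 0.12 rad and contact force between each of gauge_jaw, gauge_anvil and dropper above 1 N))), for 0.2 s.
At the end, for the whole second after the job is handed in: the container that stood alone on the right stands upright (within 0.12 rad) and at rest on the gauge's base between the jaws, both jaws touch it (more than 0.15 N each), the moving jaw is square within 0.025 rad, and the other two containers stand upright within 30 mm of where they were (((x of shaker_mid in the frame of gauge between -0.012 and 0.05 m and y of shaker_mid in the frame of gauge between -0.04 and 0.075 m and z of shaker_mid in the frame of gauge between 0.049 and 0.061 m and angle between each of shaker_mid, jar_mid, dropper_mid's own z axis and vertical below 0.12 rad and contact force between each of gauge_jaw, gauge_anvil and shaker above 0.15 N and y of each of jar_mid, dropper_mid in the frame of gauge above 0.105 m and distance of each of jar_mid, dropper_mid from where it was at the start of the episode below 0.03 m and linear speed of shaker below 0.01 m/s) or (x of jar_mid in the frame of gauge between -0.012 and 0.05 m and y of jar_mid in the frame of gauge between -0.04 and 0.075 m and z of jar_mid in the frame of gauge between 0.047 and 0.059 m and angle between each of jar_mid, shaker_mid, dropper_mid's own z axis and vertical below 0.12 rad and contact force between each of gauge_jaw, gauge_anvil and jar above 0.15 N and y of each of shaker_mid, dropper_mid in the frame of gauge above 0.105 m and distance of each of shaker_mid, dropper_mid from where it was at the start of the episode below 0.03 m and linear speed of jar below 0.01 m/s) or (x of dropper_mid in the frame of gauge between -0.012 and 0.05 m and y of dropper_mid in the frame of gauge between -0.04 and 0.075 m and z of dropper_mid in the frame of gauge between 0.055 and 0.067 m and angle between each of dropper_mid, shaker_mid, jar_mid's own z axis and vertical below 0.12 rad and contact force between each of gauge_jaw, gauge_anvil and dropper above 0.15 N and y of each of shaker_mid, jar_mid in the frame of gauge above 0.105 m and distance of each of shaker_mid, jar_mid from where it was at the start of the episode below 0.03 m and linear speed of dropper below 0.01 m/s)) and value of joint gauge_jaw between -0.025 and 0.025 rad).
It fails at once if the moving jaw is cocked by more than 0.032 rad (value of joint gauge_jaw above 0.032 rad or value of joint gauge_jaw below -0.032 rad).
It fails at once if a container is squeezed against a jaw with more than 15 N (contact force between any of gauge_jaw, gauge_anvil and shaker above 15 N or contact force between any of gauge_jaw, gauge_anvil and jar above 15 N or contact force between any of gauge_jaw, gauge_anvil and dropper above 15 N).
It also fails if it takes over 58 s, if anything falls off the work surface, if the arm or the gripper's body presses on something with over 40 N, if the wrist force passes 120 N, or if a joint passes its speed limit or range.

## Working session

There is one attempt and no reset: what is moved stays moved. The work goes in short steps, Python scripts to look and compute and a shell command to move; the robot and the scene stay as the last step left them, time stands still between calls to the robot, and variables do not carry over. Pictures are saved under pics/ and viewed, and the job is handed in when it is done.

```bash
ls; mkdir -p pics; python3 - <<'E'
from plant import readout,cams
import cv2
s=readout.observe();print(s)
for n in("scene","top","wrist"):
    f=cams.grab_frame(n);cv2.imwrite(f"pics/{n}0.png",f["image"]);print(n,f["fov_y"],f["cx"],f["cy"],f["T"],[k for k in f])
E
```

```text
pics
{'t': 0.0, 'joint_positions': array([-54.87639634,  28.75261474, -24.45254247,  88.89443735,
        12.65217602,  65.22036447, -12.04882394]), 'qvel': array([-0.0228914 ,  0.08746541,  0.04719385, -0.00281043, -0.02416656,
        0.00405444, -0.04658208]), 'joint_torque': array([-5.06717643e-04, -5.69522703e+01, -5.81620172e+00, -2.80934697e+01,
        1.07688500e-02,  1.20754307e-02, -1.10763341e-05]), 'tcp_pos': array([0.22258442, 0.60993263, 0.23024966]), 'eef_rot': array([ 179.22019057,   89.88628718, -110.81912772]), 'force': array([ 0.04983243, -0.22349144,  0.68068296]), 'ft_torque': array([-0.0060938 ,  0.01674891, -0.05337678]), 'gripper_width': 0.0854323432856338}
scene 43.22098100592151 260.0177587012242 192.70550805781753 [[-0.82424869  0.2202491  -0.52163631 -0.30753125]
 [-0.566224   -0.31716401  0.76078734  1.10061361]
 [ 0.00211846  0.92244096  0.38613235  0.64601125]
 [ 0.          0.          0.          1.        ]] ['image', 'fov_y', 'cx', 'cy', 'T']
top 44.01152420088947 258.0095147653518 188.80476672126048 [[-0.19054836  0.8571517  -0.47852093 -0.30093774]
 [-0.98157938 -0.15945788  0.10523833  0.17202238]
 [ 0.01390128  0.48975927  0.87174687  1.46952179]
 [ 0.          0.          0.          1.        ]] ['image', 'fov_y', 'cx', 'cy', 'T']
wrist 62.217003661022225 260.7786042270548 192.80957740735752 [[ 3.43254807e-01 -8.99131253e-01 -2.71549493e-01  1.54572928e-01]
 [ 9.39241953e-01  3.28339912e-01  1.00087241e-01  6.34554688e-01]
 [-8.31030160e-04 -2.89406103e-01  9.57206047e-01  3.73329003e-01]
 [ 0.00000000e+00  0.00000000e+00  0.00000000e+00  1.00000000e+00]] ['image', 'fov_y', 'cx', 'cy', 'T']
```

View pics/scene0.png

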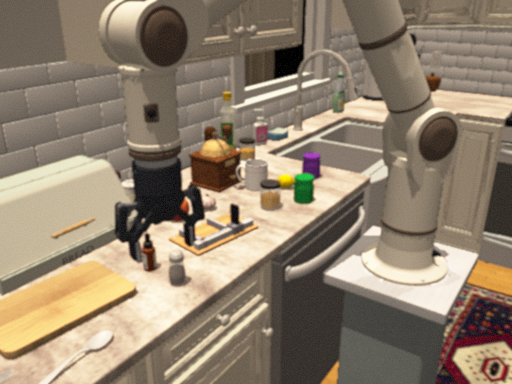

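View pics/top0.png

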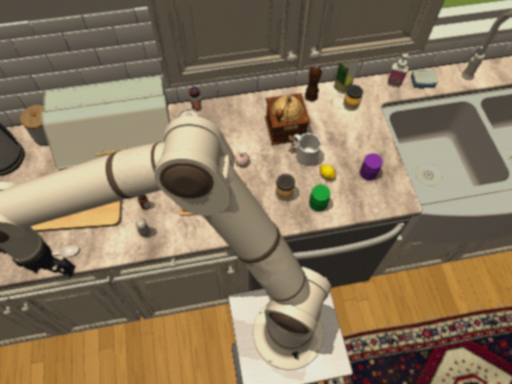

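View pics/wrist0.png

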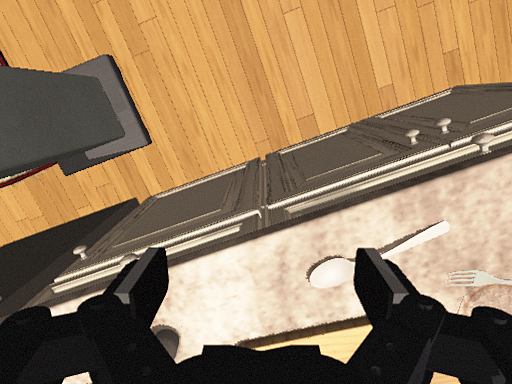

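```bash
cat > h.py <<'E'
import numpy as np,cv2
from plant import readout,cams
from scipy.spatial.transform import Rotation as R
def K(f):
    F=f["image"].shape[0]/2/np.tan(np.radians(f["fov_y"]/2));return F
def ray(f,u,v):
    F=K(f);T=f["T"];d=np.array([(u-f["cx"])/F,-(v-f["cy"])/F,-1]);return T[:3,3],T[:3,:3]@d
def onz(f,u,v,z):
    o,d=ray(f,u,v);return o+d*(z-o[2])/d[2]
def proj(f,p):
    T=f["T"];q=T[:3,:3].T@(np.asarray(p)-T[:3,3]);F=K(f);return f["cx"]+F*q[0]/-q[2],f["cy"]-F*q[1]/-q[2]
def tri(f1,p1,f2,p2):
    o1,d1=ray(f1,*p1);o2,d2=ray(f2,*p2)
    d1/=np.linalg.norm(d1);d2/=np.linalg.norm(d2)
    a=np.linalg.lstsq(np.c_[d1,-d2],o2-o1,rcond=None)[0]
    A=o1+a[0]*d1;B=o2+a[1]*d2;return (A+B)/2,np.linalg.norm(A-B)
def rot():
    s=readout.observe();return s["tcp_pos"],R.from_euler("xyz",s["eef_rot"],degrees=True).as_matrix(),s
def crop(f,x0,y0,x1,y1,k,name):
    cv2.imwrite(name,cv2.resize(f["image"][y0:y1,x0:x1],None,fx=k,fy=k,interpolation=cv2.INTER_CUBIC))
E
python3 - <<'E'
from h import *
p,M,s=rot();print(M.round(3))
f=cams.grab_frame("scene");g=cams.grab_frame("top")
crop(f,110,140,350,300,3.3,"pics/s1.png");crop(g,120,120,400,250,2.8,"pics/t1.png")
E
```

```text
[[-0.001 -0.939  0.343]
 [-0.001  0.343  0.939]
 [-1.     0.    -0.001]]
```

View pics/s1.png

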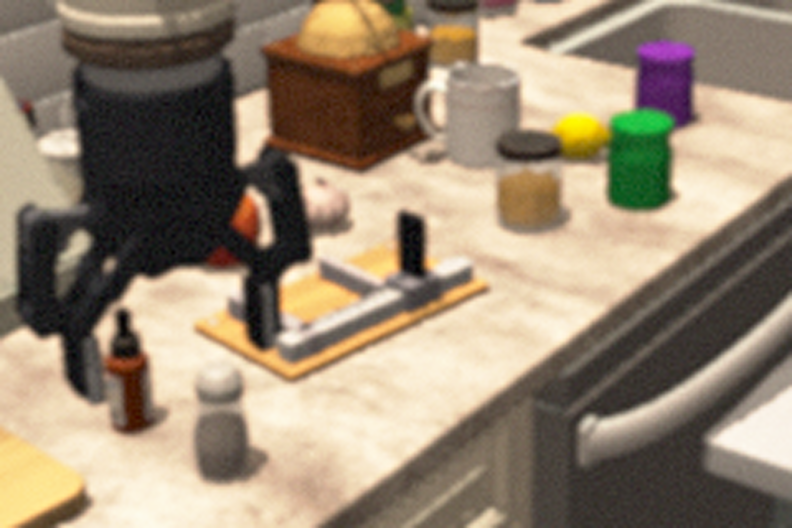

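View pics/t1.png

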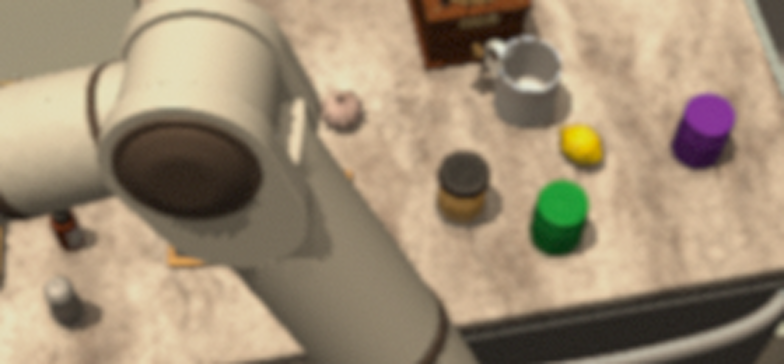

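```bash
python3 - <<'E'
from h import *
f=cams.grab_frame("scene");g=cams.grab_frame("top")
S=lambda x,y:(110+x/3.3,140+y/3.3)
G=lambda x,y:(120+x/2.8,120+y/2.8)
print("lid tri",tri(f,S(529,142),g,G(464,171)))
print("lid scene",onz(f,*S(529,142),.086)," top",onz(g,*G(464,171),.086))
print("lid L,R scene",onz(f,*S(498,146),.08),onz(f,*S(561,146),.08))
print("jar bottom",onz(f,*S(529,228),0))
print("green",onz(f,*S(640,121),.086),onz(g,*G(561,200),.086))
for n,c in dict(nearL=(293,374),nearR=(488,281),farL=(197,323)).items(): print(n,onz(f,*S(*c),.01))
print("post",onz(f,*S(411,213),.095))
print("mug",onz(f,*S(484,72),.095),onz(g,*G(530,62),.095)); print("lemon",onz(f,*S(582,136),.02))
print("shaker",onz(f,*S(222,470),0),onz(g,*G(68,315),0))
print("dropper",onz(f,*S(130,425),0),"garlic",onz(f,*S(322,205),.025))
E
```

```text
lid tri (array([ 0.47222678, -0.09338474,  0.08265643]), np.float64(0.0008060082963369622))
lid scene [ 0.46703934 -0.08610242  0.086     ]  top [ 0.47079126 -0.09263074  0.086     ]
lid L,R scene [ 0.49396507 -0.07320533  0.08      ] [ 0.44447196 -0.10759397  0.08      ]
jar bottom [ 4.61446955e-01 -7.92224199e-02  1.11022302e-16]
green [ 0.40817963 -0.19551024  0.086     ] [ 0.41058825 -0.19767125  0.086     ]
nearL [0.45070002 0.27727391 0.01      ]
nearR [0.41742422 0.05398859 0.01      ]
farL [0.57374148 0.25837591 0.01      ]
post [0.44674658 0.12566711 0.095     ]
mug [ 0.60369719 -0.20736428  0.095     ] [ 0.60545967 -0.20723282  0.095     ]
lemon [ 0.52118701 -0.27312568  0.02      ]
shaker [0.41306405 0.39876754 0.        ] [ 4.10246675e-01  4.02638389e-01 -2.22044605e-16]
dropper [0.51325831 0.3933974  0.        ] garlic [0.62416804 0.03555227 0.025     ]
```

Candidates: the glass jar with the black lid is at scene (270,194). The look-alikes are the green jar (304,188), the purple jar (312,165) and a jar with an orange label at the back (246,150). The dropper (149,255) and shaker (177,267) stand on the left. The lone container is therefore the glass jar, which the crop confirms. Its lid centre triangulates to (0.472, -0.093, 0.083), against a known top height of 0.086.

```bash
cat >> h.py <<'E'
def to(P,ang=None):
    p,M,s=rot();d=M.T@(np.asarray(P)-p);out="shift "+str(d.round(4))
    if ang is not None:
        z=M[:,2];a=np.degrees(np.arctan2(z[1],z[0]));t=-((ang-a+90)%180-90);out+=" turn %.3f (%.1f deg)"%(t/90,t)
    print(out)
E
python3 -c "
from h import *
to([.46,.33,.22],81.5);to([.47,-.091,.2],81.5)"
```

```text
shift [ 0.0111 -0.3191 -0.1822] turn -0.128 (-11.5 deg)
shift [ 0.0313 -0.4727 -0.5743] turn -0.128 (-11.5 deg)
```

```bash
python3 -m creep '[[0,0,-0.06,-0.03,-0.05],[0,0.003,-0.12,-0.065,-0.1],[0,0.005,-0.17,-0.1,-0.128],[0,0.008,-0.22,-0.13,-0.128],[0,0.01,-0.27,-0.16,-0.128],[0,0.011,-0.319,-0.19,-0.128],[0,0.014,-0.34,-0.24,-0.128],[0,0.017,-0.36,-0.29,-0.128],[0,0.019,-0.38,-0.34,-0.128],[0,0.022,-0.4,-0.39,-0.128],[0,0.024,-0.42,-0.44,-0.128],[0,0.027,-0.44,-0.49,-0.128],[0,0.029,-0.457,-0.535,-0.128],[0,0.031,-0.473,-0.574,-0.128],[0,0.031,-0.473,-0.574,-0.128],[0,0.031,-0.473,-0.574,-0.128]]'
python3 - <<'E'
from h import *
to([.47,-.091,.2],81.5)
for n in("scene","top","wrist"):
    f=cams.grab_frame(n);cv2.imwrite(f"pics/{n}2.png",f["image"])
    if n=="scene":crop(f,140,150,340,280,4,"pics/s2.png")
    if n=="top":crop(f,120,120,320,250,4,"pics/t2.png")
E
```

```text
t: 2.35
tcp_pos: [0.4704, -0.09, 0.2003]
eef_rot: [6.7, 90.0, 88.2]
force: [-0.9, 0.3, 0.8]
gripper_width: 0.0852
shift [ 0.0003  0.0003 -0.001 ] turn -0.000 (-0.0 deg)
```

View pics/s2.png

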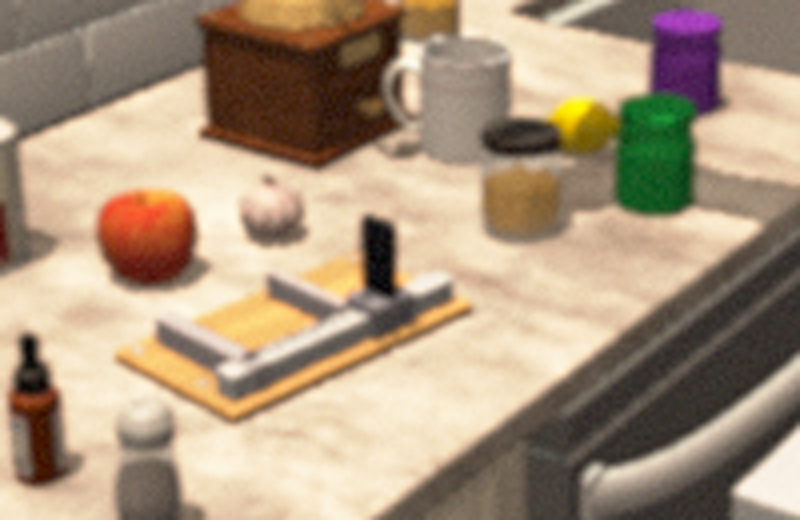

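View pics/t2.png

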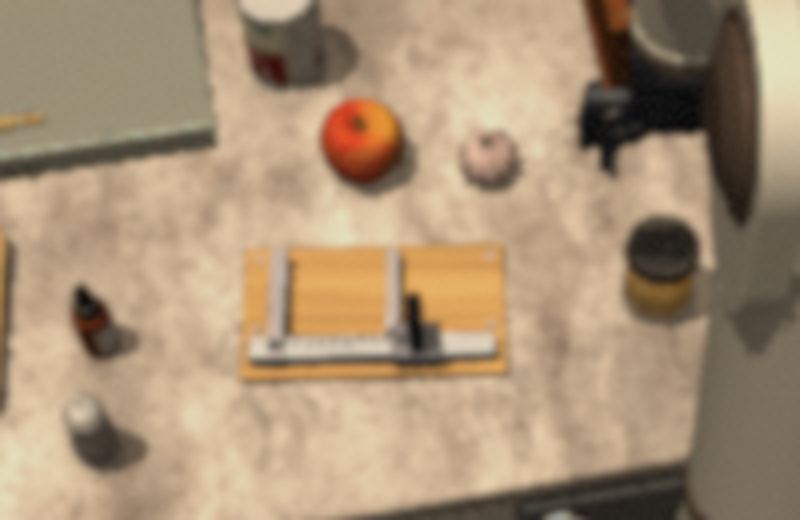

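View pics/wrist2.png

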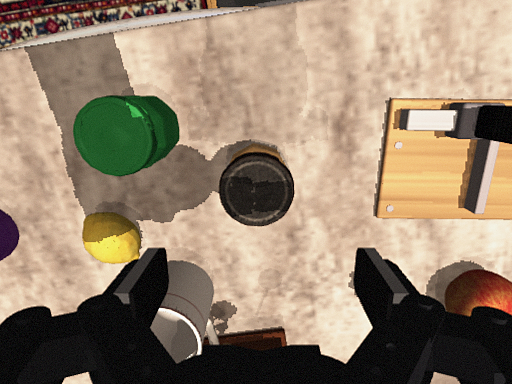

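```bash
python3 - <<'E'
from h import *
p,M,s=rot()
for n in("scene","top","wrist"):
    f=cams.grab_frame(n);print(n,"tcp px",proj(f,p),"jar px",proj(f,[.471,-.092,.086]), f["T"][:3,3])
    if n=="wrist":print("wrist lid",onz(f,257,188,.086));w=f
    if n=="scene":print(proj(f,p+[0,0,.1]))
E
```

```text
scene tcp px (np.float64(270.270364442939), np.float64(147.72292827191313)) jar px (np.float64(270.2826655646746), np.float64(182.20268333851087)) [-0.30753125  1.10061361  0.64601125]
(np.float64(270.6155165923481), np.float64(115.56896952914873))
top tcp px (np.float64(286.98836316960205), np.float64(163.0898537470672)) jar px (np.float64(285.51846139451624), np.float64(181.04837445530734)) [-0.30093774  0.17202238  1.46952179]
wrist tcp px (np.float64(262.8899712767726), np.float64(249.07574908037842)) jar px (np.float64(258.5659731432063), np.float64(187.5668441873959)) [ 0.39873706 -0.07969213  0.34332786]
wrist lid [ 0.47118112 -0.09335918  0.086     ]
```

View pics/scene2.png

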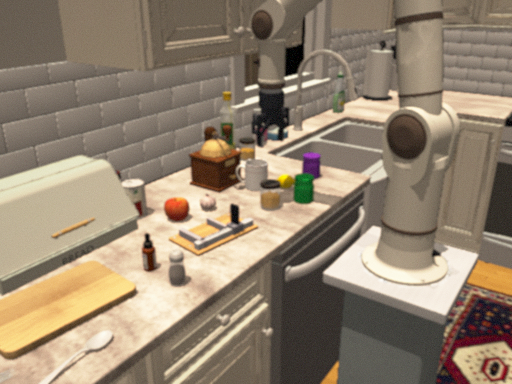

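View pics/top2.png

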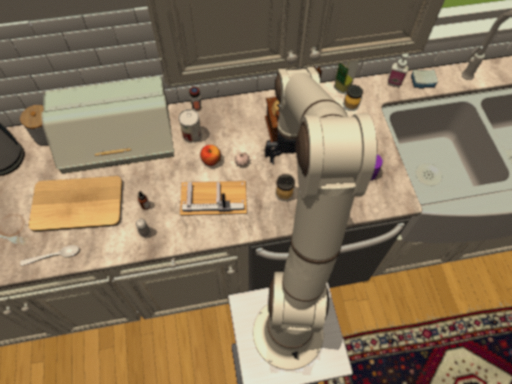

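The cameras agree: the wrist view puts the lid at pixel (257,188), which is (0.471, -0.093), matching the two-view estimate. I'll go down and grasp.

```bash
python3 - <<'E'
from h import *
to([.4712,-.093,.030],81.5)
E
```

```text
shift [ 0.1704 -0.0011 -0.0032] turn 0.001 (0.1 deg)
```

```bash
python3 -m creep '[[0,0.03,-0.001,-0.003,0],[0,0.06,-0.001,-0.003,0],[0,0.09,-0.001,-0.003,0],[0,0.12,-0.001,-0.003,0],[0,0.145,-0.001,-0.003,0],[0,0.16,-0.001,-0.003,0],[0,0.17,-0.001,-0.003,0],[0,0.17,-0.001,-0.003,0]]' 20
python3 - <<'E'
from h import *
f=cams.grab_frame("wrist");cv2.imwrite("pics/w3.png",f["image"])
f=cams.grab_frame("scene");crop(f,220,90,340,230,4,"pics/s3.png")
E
```

```text
t: 3.65
tcp_pos: [0.4708, -0.0936, 0.03]
eef_rot: [85.0, 90.0, 166.5]
force: [0.0, -0.4, -0.5]
gripper_width: 0.0855
```

View pics/w3.png

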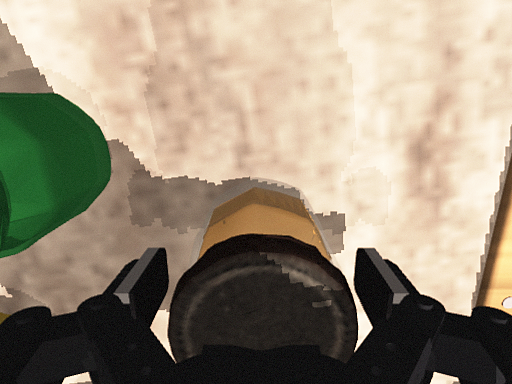

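View pics/s3.png

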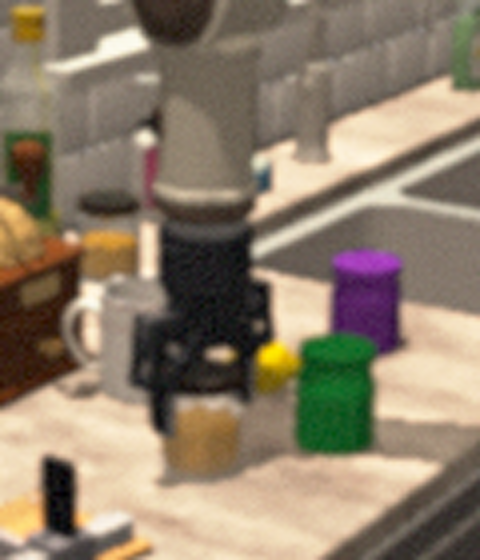

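The jar's lid (265,300) sits centred between the fingers. Closing gently.

```bash
python3 -m creep '[[60,0,0,0,0],[90,0,0,0,0],[120,0,0,0,0],[160,0,0,0,0],[160,0,0,0,0],[160,0,0,0,0],[160,0,0,0,0]]' 20
python3 -m creep '[[160,-0.01,0,0,0],[160,-0.03,0,0,0],[160,-0.06,0,0,0],[160,-0.09,0,0,0],[160,-0.12,0,0,0],[160,-0.14,0,0,0],[160,-0.14,0,0,0]]' 20
python3 - <<'E'
from h import *
f=cams.grab_frame("wrist");cv2.imwrite("pics/w4.png",f["image"])
f=cams.grab_frame("scene");crop(f,220,60,340,230,4,"pics/s4.png")
to([.509,.189,.17],81.5)
E
```

```text
t: 4.62
tcp_pos: [0.4717, -0.0939, 0.0313]
eef_rot: [-90.5, 89.9, -9.1]
force: [-1.4, 0.2, 6.3]
gripper_width: 0.0666
t: 5.5
tcp_pos: [0.4721, -0.0941, 0.1722]
eef_rot: [-93.2, 89.8, -11.7]
force: [0.1, 0.3, -2.3]
gripper_width: 0.0667
shift [-0.      0.0038  0.2854] turn -0.000 (-0.0 deg)
```

View pics/w4.png

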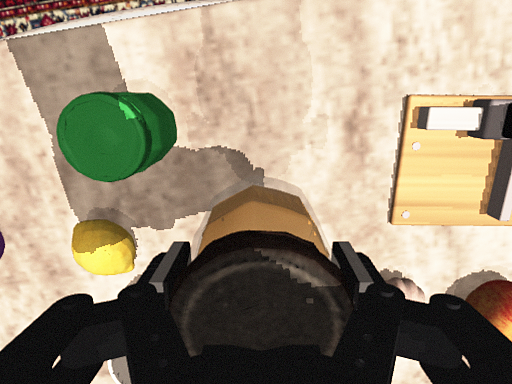

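View pics/s4.png

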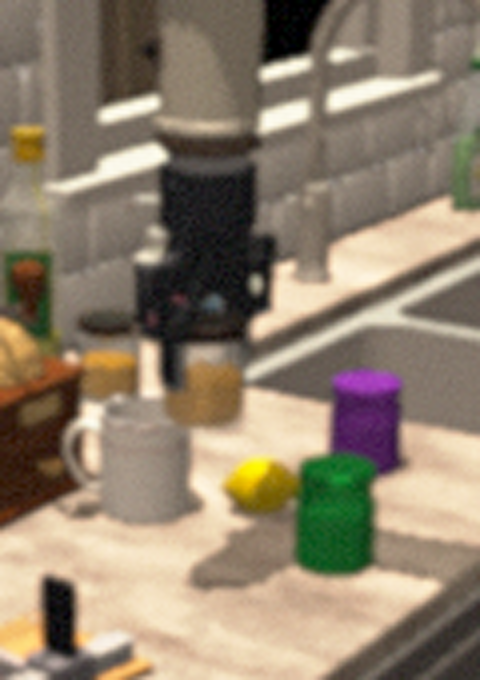

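The grip reads 66.7 mm and the jar is clear of the table. Next I'll refine the gauge pose from the earlier unobstructed views.

```bash
python3 - <<'E'
import cv2
a=cv2.imread("pics/top2.png")[175:220,175:252];cv2.imwrite("pics/t5.png",cv2.resize(a,None,fx=10,fy=10,interpolation=cv2.INTER_CUBIC))
a=cv2.imread("pics/scene2.png")[195:260,162:262];cv2.imwrite("pics/s5.png",cv2.resize(a,None,fx=8,fy=8,interpolation=cv2.INTER_CUBIC))
E
```

```text
(no output)
```

View pics/t5.png

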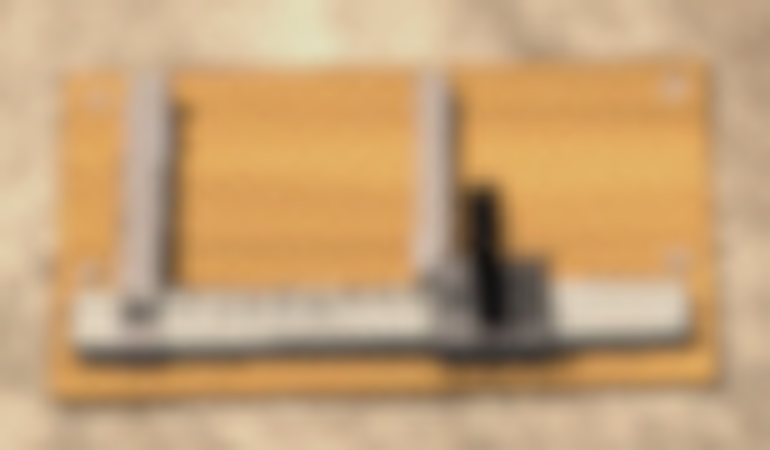

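View pics/s5.png

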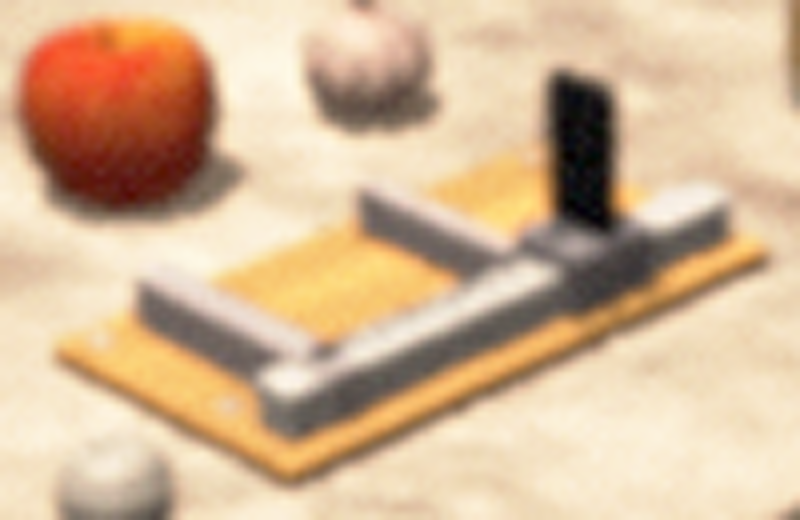

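```bash
python3 - <<'E'
from h import *
f=cams.grab_frame("scene");g=cams.grab_frame("top")
G=lambda x,y:(175-.45+x/10,175-.45+y/10)
S=lambda x,y:(162-.45+x/8,195-.45+y/8)
W=[];L=[]
for im,fn,pts in((g,G,dict(fl=(60,72),fr=(708,62),nr=(718,378),nl=(52,393))),(f,S,dict(nl=(290,472),nr=(768,248),fl=(57,352)))):
    loc=dict(fl=(.065,.115),fr=(.065,-.115),nr=(-.065,-.115),nl=(-.065,.115))
    P=np.array([onz(im,*fn(*c),.01)[:2] for c in pts.values()]);Q=np.array([loc[k] for k in pts])
    print(P.round(4).tolist()); W.append(P);L.append(Q)
def fit(P,Q):
    a=P.mean(0);b=Q.mean(0);H=(Q-b).T@(P-a);U,_,V=np.linalg.svd(H);Rm=(U@V).T
    t=a-Rm@b;return Rm,t,np.degrees(np.arctan2(Rm[1,0],Rm[0,0])),(P-(Q@Rm.T+t))
for i in(0,1):
    r=fit(W[i],L[i]);print(r[1],r[2],np.abs(r[3]).max())
r=fit(np.r_[W[0],W[1]],np.r_[L[0],L[1]]);print("all",r[1],r[2],r[3].round(4).tolist())
Rm,t=r[0],r[1]
loc=lambda p:(Rm.T@(p[:2]-t)).round(4)
for n,c in dict(fix_tip=(168,80),fix_in=(161,280),mov_tip=(421,80),mov_in=(415,265)).items(): print(n,loc(onz(g,*G(*c),.032)))
for n,c in dict(mov_tip=(362,190),mov_in=(470,255),fixtip_in=(165,266)).items(): print("s",n,loc(onz(f,*S(*c),.032)))
print("post",loc(onz(f,*S(580,74),.095)))
np.savez("g.npz",R=Rm,t=t)
print("seat target",Rm@[.01,.033]+t)
E
```

```text
[[0.5786, 0.2603], [0.5407, 0.0338], [0.4167, 0.0528], [0.4528, 0.2772]]
[[0.4521, 0.2796], [0.4167, 0.0567], [0.5733, 0.2628]]
[0.49720231 0.15603535] -9.046948162713758 0.0025986338232691364
[0.49664799 0.15866529] -8.235378508329356 0.004169687386318399
all [0.49681384 0.15710456] -8.726117590811048 [[0.0001, -0.0006], [-0.0029, 0.0003], [0.0016, -0.0005], [0.0028, -0.0034], [0.0021, -0.001], [0.0016, 0.0034], [-0.0052, 0.0019]]
fix_tip [0.0479 0.0734]
fix_in [-0.0309  0.0735]
mov_tip [ 0.0451 -0.0147]
mov_in [-0.0279 -0.0129]
s mov_tip [ 0.0455 -0.012 ]
s mov_in [-0.0219 -0.0035]
s fixtip_in [0.0491 0.0755]
post [-0.0401 -0.0413]
seat target [0.51170457 0.18820546]
```

```bash
python3 -c "
from h import *
to([.5114,.1862,.172],81.3)"

```

```text
shift [-0.0027  0.0005  0.2829] turn 0.002 (0.2 deg)
```

```bash
python3 -m creep '[[160,-0.003,0,0.02,0],[160,-0.003,0,0.055,0],[160,-0.003,0,0.095,0],[160,-0.003,0,0.135,0],[160,-0.003,0,0.175,0],[160,-0.003,0,0.215,0],[160,-0.003,0,0.25,0],[160,-0.003,0,0.27,0],[160,-0.003,0.001,0.28,0],[160,-0.003,0.001,0.283,0],[160,-0.003,0.001,0.283,0]]' 20
python3 - <<'E'
from h import *
to([.5114,.1862,.172],81.3)
f=cams.grab_frame("wrist");cv2.imwrite("pics/w6.png",f["image"])
f=cams.grab_frame("scene");crop(f,140,100,280,260,4,"pics/s6.png")
E
```

```text
t: 7.08
tcp_pos: [0.5117, 0.1852, 0.1729]
eef_rot: [139.9, 89.9, -138.6]
force: [0.5, 0.0, -1.8]
gripper_width: 0.0663
shift [0.0009 0.0005 0.0009] turn 0.001 (0.1 deg)
```

View pics/w6.png

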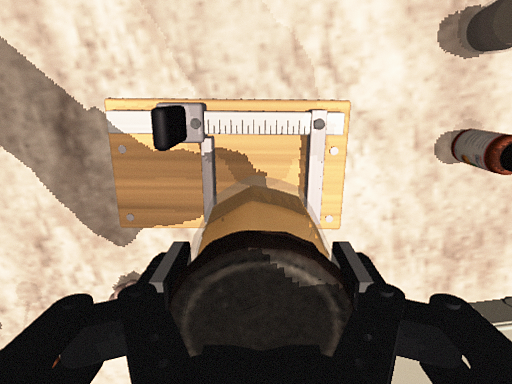

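View pics/s6.png

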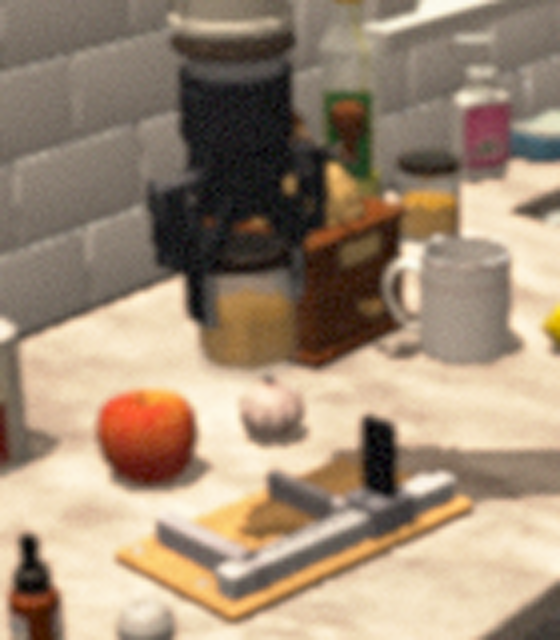

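The wrist view shows the whole gauge. Its base corners are near (106,98), (350,101), (341,228) and (117,229), with the jaw edges at columns of about 215 and 309. I'll use these to check the pose.

```bash
python3 - <<'E'
from h import *
d=np.load("g.npz");Rm,t=d["R"],d["t"]
f=cams.grab_frame("wrist");crop(f,90,85,370,240,2.8,"pics/w7.png")
loc=lambda p:(Rm.T@(p[:2]-t)).round(4)
for c in[(106,98),(350,101),(341,228),(117,229)]:print(c,loc(onz(f,*c,.01)))
for c in[(215,140),(214,190),(309,140),(309,180)]:print(c,loc(onz(f,*c,.032)))
p,M,s=rot();print(loc(p))
E
```

```text
(106, 98) [-0.0603 -0.1137]
(350, 101) [-0.0579  0.1116]
(341, 228) [0.069  0.1127]
(117, 229) [ 0.0704 -0.1204]
(215, 140) [-0.0247 -0.0116]
(214, 190) [ 0.0215 -0.0144]
(309, 140) [-0.0249  0.0719]
(309, 180) [0.0118 0.0736]
[0.0107 0.0299]
```

View pics/w7.png

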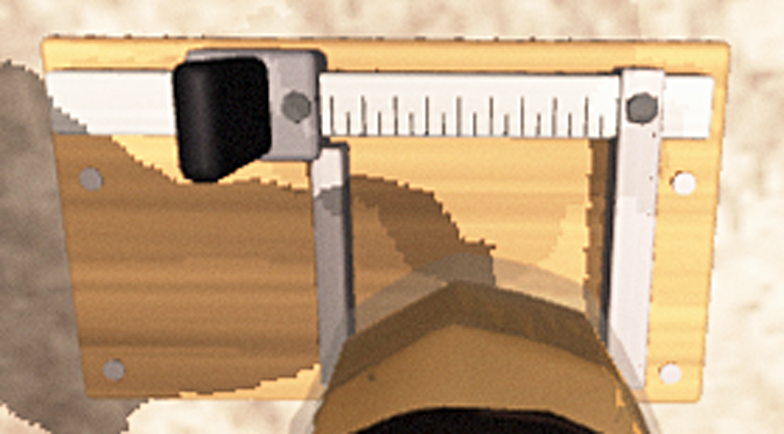

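```bash
python3 -m creep '[[160,0.02,0,0,0],[160,0.05,0,0,0],[160,0.08,0,0,0],[160,0.1,0,0,0],[160,0.11,0,0,0],[160,0.118,0,0,0],[160,0.124,0,0,0],[160,0.127,0,0,0],[160,0.127,0,0,0]]' 20
python3 -c "
from h import *
p,M,s=rot();print(s['force'],p)
f=cams.grab_frame('wrist');cv2.imwrite('pics/w8.png',f['image'])
f=cams.grab_frame('scene');crop(f,140,100,280,260,4,'pics/s8.png')"
```

```text
t: 8.35
tcp_pos: [0.512, 0.1863, 0.0464]
eef_rot: [-62.6, 90.0, 18.8]
force: [0.9, -0.9, -1.7]
gripper_width: 0.0669
[ 0.86427093 -0.8642266  -1.67009386] [0.51195424 0.18626022 0.04642607]
```

View pics/w8.png

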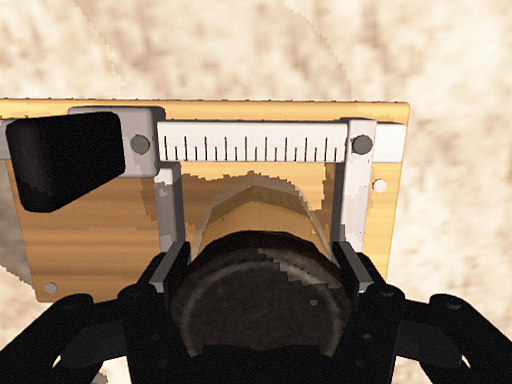

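View pics/s8.png

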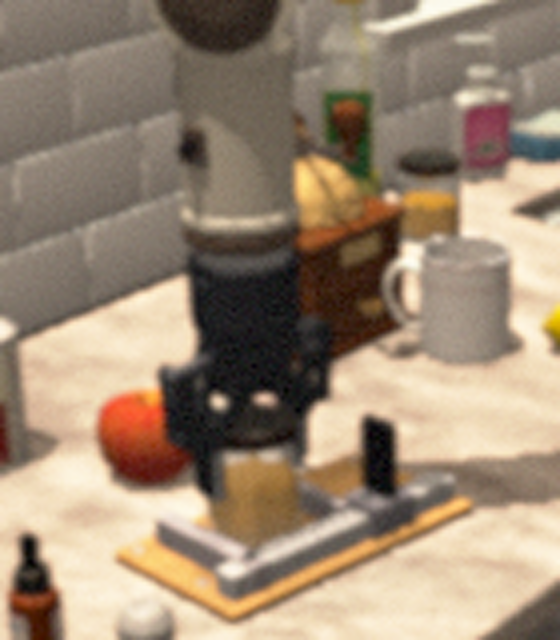

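The jar is between the jaws with space on both sides (jaw edges at about 183 and 340). I'll lower it until it touches.

```bash
python3 -m creep '[[160,0.001,0,0,0],[160,0.002,0,0,0],[160,0.003,0,0,0],[160,0.003,0,0,0]]' 20; python3 -m creep '[[160,0.001,0,0,0],[160,0.001,0,0,0]]' 20; python3 -m creep '[[160,0.001,0,0,0],[160,0.001,0,0,0]]' 20
```

```text
t: 8.95
tcp_pos: [0.5118, 0.1862, 0.0432]
eef_rot: [108.1, 90.0, -170.4]
force: [0.4, 0.5, -0.8]
gripper_width: 0.066
t: 9.2
tcp_pos: [0.5118, 0.1862, 0.0422]
eef_rot: [105.1, 90.0, -173.4]
force: [-1.1, 0.9, -1.4]
gripper_width: 0.0668
t: 9.45
tcp_pos: [0.5119, 0.1863, 0.0414]
eef_rot: [-31.7, 90.0, 49.8]
force: [-0.5, -0.5, -1.2]
gripper_width: 0.0662
```

```bash
for i in 1 2 3; do python3 -m creep '[[160,0.001,0,0,0],[160,0.001,0,0,0]]' 20 | grep -E "tcp|force"; done
```

```text
tcp_pos: [0.512, 0.1863, 0.0413]
force: [-3.1, -2.1, 10.3]
tcp_pos: [0.512, 0.1862, 0.0412]
force: [-6.3, -2.5, 17.9]
tcp_pos: [0.512, 0.1863, 0.0411]
force: [-8.9, -3.2, 26.6]
```

It touched at TCP z = 0.0413 m. I'll back off the press and then open.

```bash
python3 -m creep '[[160,-0.001,0,0,0],[160,-0.0025,0,0,0],[160,-0.0025,0,0,0]]' 20; python3 -m creep '[[80,0,0,0,0],[40,0,0,0,0],[20,0,0,0,0],[0,0,0,0,0],[0,0,0,0,0],[0,0,0,0,0]]' 20
python3 -c "
from h import *
f=cams.grab_frame('wrist');cv2.imwrite('pics/w9.png',f['image'])"
```

```text
t: 10.58
tcp_pos: [0.5122, 0.1864, 0.0413]
eef_rot: [-65.1, 90.0, 16.4]
force: [-1.9, -0.4, 6.1]
gripper_width: 0.0665
t: 11.32
tcp_pos: [0.5118, 0.1862, 0.0407]
eef_rot: [88.3, 90.0, 169.8]
force: [-1.0, 0.6, 0.1]
gripper_width: 0.0853
```

View pics/w9.png

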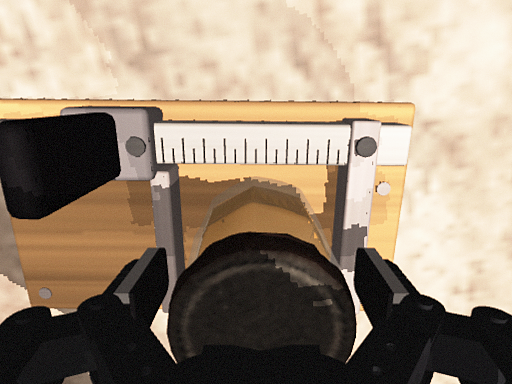

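```bash
python3 -m creep '[[0,-0.01,0,0,0],[0,-0.03,0,0,0],[0,-0.06,0,0,0],[0,-0.09,0,0,0],[0,-0.12,0,0,0],[0,-0.15,0,0,0],[0,-0.17,0,0,0],[0,-0.17,0,0,0]]' 20
python3 -c "
from h import *
f=cams.grab_frame('wrist');cv2.imwrite('pics/w10.png',f['image'])
f=cams.grab_frame('scene');crop(f,140,100,280,260,4,'pics/s10.png')"
```

```text
t: 12.38
tcp_pos: [0.5131, 0.1868, 0.2131]
eef_rot: [-63.7, 89.7, 17.8]
force: [-0.1, 0.5, 0.5]
gripper_width: 0.0854
```

View pics/w10.png

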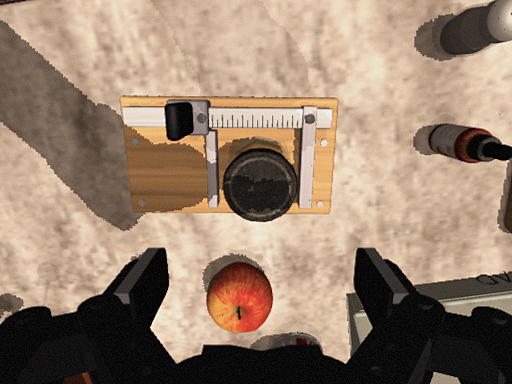

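View pics/s10.png

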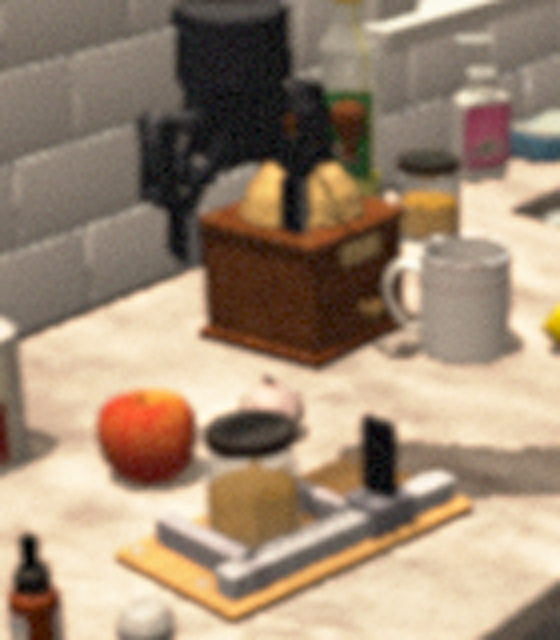

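The jar stands free and upright between the jaws. Its lid is at (260,186) in the wrist view, with a gap on each side. Next I'll measure the post.

```bash
python3 - <<'E'
from h import *
d=np.load("g.npz");Rm,t=d["R"],d["t"]
f=cams.grab_frame("wrist");crop(f,110,80,350,230,3.3,"pics/w11.png")
loc=lambda p:(Rm.T@(p[:2]-t)).round(4)
print("post",loc(onz(f,174,121,.095)),"lid",loc(onz(f,260,186,.096)))
for c in[(121,97),(338,97),(329,213),(129,213)]:print(c,loc(onz(f,*c,.01)))
for c in[(218,150),(301,150)]:print(c,loc(onz(f,*c,.032)))
w=Rm@[-.043,-.095]+t;print(w);to([*w,.20],81.3)
E
```

```text
post [-0.0434 -0.0389] lid [0.0097 0.0296]
(121, 97) [-0.0613 -0.1144]
(338, 97) [-0.062   0.1099]
(329, 213) [0.0658 0.1089]
(129, 213) [ 0.0664 -0.1211]
(218, 150) [-0.0102 -0.0132]
(301, 150) [-0.0104  0.071 ]
[0.43989899 0.06972779]
shift [ 0.0102  0.0533 -0.1255] turn 0.002 (0.2 deg)
```

View pics/w11.png

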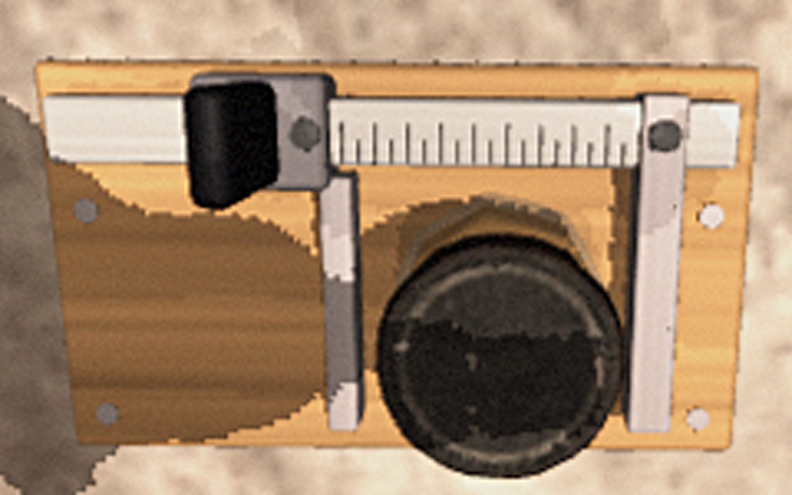

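```bash
python3 -m creep '[[60,0,0.01,-0.02,0],[120,0.003,0.025,-0.06,0],[180,0.006,0.04,-0.1,0],[255,0.01,0.053,-0.126,0],[255,0.03,0.053,-0.126,0],[255,0.06,0.053,-0.126,0],[255,0.09,0.053,-0.126,0],[255,0.115,0.053,-0.126,0],[255,0.129,0.053,-0.126,0],[255,0.133,0.053,-0.126,0],[255,0.133,0.053,-0.126,0],[255,0.133,0.053,-0.126,0]]' 20
python3 - <<'E'
from h import *
d=np.load("g.npz");Rm,t=d["R"],d["t"]
p,M,s=rot();print((Rm.T@(p[:2]-t)).round(4),p[2],s["force"])
f=cams.grab_frame('wrist');cv2.imwrite('pics/w12.png',f['image'])
f=cams.grab_frame('scene');crop(f,140,100,280,260,4,'pics/s12.png')
E
```

```text
t: 14.02
tcp_pos: [0.4415, 0.0696, 0.0785]
eef_rot: [-73.5, 89.9, 8.0]
force: [1.0, 0.9, -0.6]
gripper_width: -0.0001
[-0.0414 -0.0949] 0.07853362485132011 [ 1.04995314  0.92143569 -0.56997543]
```

View pics/w12.png

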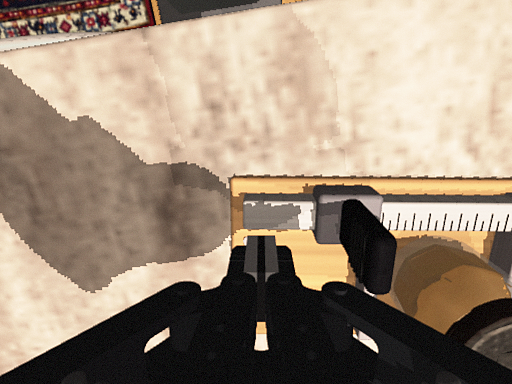

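View pics/s12.png

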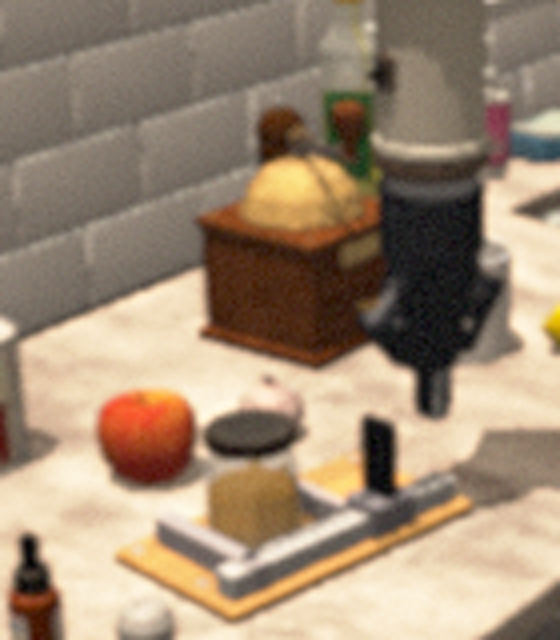

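Closed fingers now stand behind the post, with only the straight tips at post height. Moving up towards contact.

```bash
cat > rd.py <<'E'
from h import *
import sys
d=np.load("g.npz");Rm,t=d["R"],d["t"]
F=[];Y=[]
for i in range(int(sys.argv[1]) if len(sys.argv)>1 else 8):
    w=cams.grab_frame('wrist');s=readout.observe();F.append(np.r_[Rm.T@s["force"][:2],s["force"][2]]);Y.append(Rm.T@(s["tcp_pos"][:2]-t))
print("t %.2f"%s["t"],"F gauge xyz",np.mean(F,0).round(2),"sd",np.std(F,0).round(2),"tcp",(np.mean(Y,0)*1000).round(2),"z",s["tcp_pos"][2].round(4))
cv2.imwrite("pics/wl.png",w["image"])
E
python3 rd.py
python3 -m creep '[[255,0,0,0.006,0],[255,0,0,0.014,0],[255,0,0,0.02,0],[255,0,0,0.025,0],[255,0,0,0.025,0]]' 20 | grep force
python3 rd.py 4
python3 -m creep '[[255,0,0,0.002,0],[255,0,0,0.004,0],[255,0,0,0.006,0],[255,0,0,0.008,0],[255,0,0,0.008,0]]' 20|grep force
python3 rd.py 4
```

```text
t 14.53 F gauge xyz [-0.02 -0.17  0.26] sd [0.43 0.56 0.41] tcp [-41.86 -95.09] z 0.0778
force: [0.2, -0.7, 0.2]
t 15.35 F gauge xyz [ 0.04 -0.51 -0.01] sd [0.33 0.29 0.35] tcp [-42.23 -70.23] z 0.0778
force: [0.0, -0.6, 0.4]
t 16.18 F gauge xyz [ 0.57 -0.25 -0.02] sd [0.17 0.52 0.44] tcp [-42.24 -62.14] z 0.0778
```

```bash
for i in 1 2; do python3 -m creep '[[255,0,0,0.001,0],[255,0,0,0.002,0],[255,0,0,0.003,0],[255,0,0,0.004,0],[255,0,0,0.004,0]]' 20 |grep force
python3 rd.py 4; done
```

```text
force: [0.4, -2.3, 0.8]
t 17.00 F gauge xyz [ 0.44 -2.21  0.76] sd [0.2  0.4  0.32] tcp [-42.21 -58.32] z 0.0778
force: [0.5, -1.3, -0.4]
t 17.82 F gauge xyz [ 0.21 -1.28 -0.51] sd [0.23 0.5  0.15] tcp [-42.19 -53.89] z 0.0778
```

View pics/wl.png

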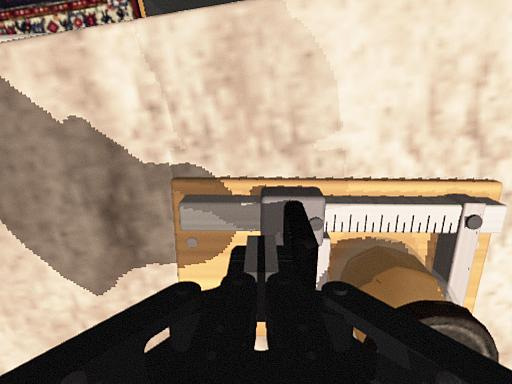

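Contact was made at about -59 and the carriage is sliding at roughly 2 N. I expect clamping near TCP y of -40 to -38.

```bash
for i in 1 2; do python3 -m creep '[[255,0,0,0.001,0],[255,0,0,0.002,0],[255,0,0,0.003,0],[255,0,0,0.004,0],[255,0,0,0.005,0],[255,0,0,0.005,0]]' 20 |grep force
python3 rd.py 4; done
```

```text
force: [0.4, -1.7, -1.0]
t 18.77 F gauge xyz [ 0.76 -1.   -0.45] sd [0.22 0.32 0.9 ] tcp [-42.23 -48.92] z 0.0778
force: [1.4, -2.5, 0.5]
t 19.73 F gauge xyz [ 0.9  -2.27  0.46] sd [0.5  0.41 0.32] tcp [-42.25 -43.98] z 0.0778
```

View pics/wl.png

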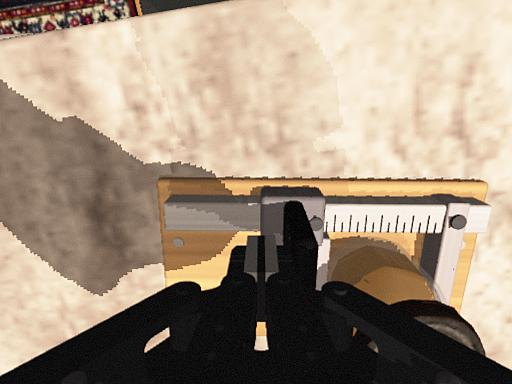

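```bash
for i in 1 2 3; do python3 -m creep '[[255,0,0,0.0005,0],[255,0,0,0.001,0],[255,0,0,0.001,0]]' 20 |grep force
python3 rd.py 4; done
```

```text
force: [-0.0, -2.6, 0.2]
t 20.30 F gauge xyz [ 1.08 -2.93  0.59] sd [0.4  0.25 0.19] tcp [-42.23 -43.12] z 0.0778
force: [1.5, -2.8, -0.5]
t 20.88 F gauge xyz [ 1.05 -2.56  0.36] sd [0.26 0.65 0.28] tcp [-42.23 -42.01] z 0.0778
force: [0.8, -3.3, 0.6]
t 21.45 F gauge xyz [ 1.52 -2.06  0.38] sd [0.46 0.39 0.39] tcp [-42.24 -41.06] z 0.0778
```

View pics/wl.png

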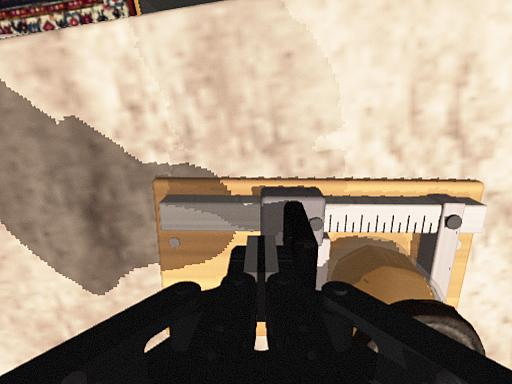

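```bash
for i in 1 2 3; do python3 -m creep '[[255,0,0,0.0005,0],[255,0,0,0.0005,0]]' 20 |grep force
python3 rd.py 5; done
```

```text
force: [0.8, -3.0, -0.2]
t 21.95 F gauge xyz [ 1.94 -2.73  0.24] sd [0.41 0.31 0.43] tcp [-42.24 -40.59] z 0.0778
force: [0.6, -2.7, 0.4]
t 22.45 F gauge xyz [ 1.81 -2.85  0.37] sd [0.28 0.29 0.62] tcp [-42.26 -40.07] z 0.0778
force: [1.4, -3.0, 0.0]
t 22.95 F gauge xyz [ 2.16 -2.45 -0.01] sd [0.4  0.49 0.42] tcp [-42.25 -39.57] z 0.0778
```

```bash
for i in 1 2 3; do python3 -m creep '[[255,0,0,0.0005,0],[255,0,0,0.0005,0]]' 20 |grep force
python3 rd.py 5; done
```

```text
force: [0.9, -2.7, 1.0]
t 23.45 F gauge xyz [ 2.03 -2.49  0.2 ] sd [0.34 0.5  0.26] tcp [-42.25 -39.08] z 0.0778
force: [2.1, -4.2, 0.9]
t 23.95 F gauge xyz [ 2.35 -3.6   0.31] sd [0.86 0.39 0.53] tcp [-42.28 -38.75] z 0.0778
force: [1.1, -5.4, 0.8]
t 24.45 F gauge xyz [ 2.32 -4.17  1.35] sd [0.75 0.33 0.72] tcp [-42.26 -38.34] z 0.0778
```

View pics/wl.png

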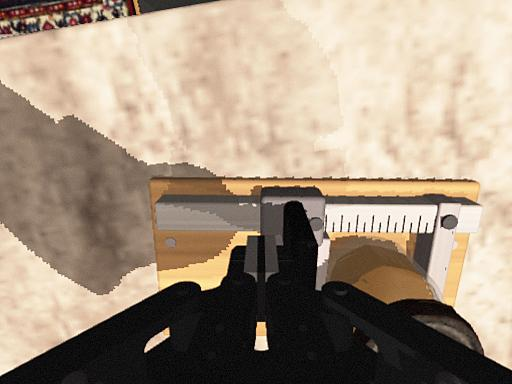

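The force climbs above the sliding level, from 2.5 to 4.2 N, at the expected place. One more half-millimetre.

```bash
python3 -m creep '[[255,0,0,0.0005,0],[255,0,0,0.0005,0]]' 20 |grep force
python3 rd.py 6
```

```text
force: [1.6, -6.2, 1.4]
t 25.00 F gauge xyz [ 2.57 -4.58  1.55] sd [0.3  0.58 0.58] tcp [-42.26 -38.05] z 0.0778
```

```bash
python3 -m creep '[[255,0,0,0.0004,0],[255,0,0,0.0004,0]]' 20 |grep force
python3 rd.py 8
```

```text
force: [1.5, -5.1, 2.3]
t 25.65 F gauge xyz [ 2.43 -5.83  1.58] sd [0.41 0.52 0.54] tcp [-42.26 -37.87] z 0.0778
```

That puts about 3 N on the jar. Backing away from the post along -y, then up.

```bash
python3 -m creep '[[255,0,0,-0.001,0],[255,0,0,-0.002,0],[255,0,0,-0.005,0],[255,0,0,-0.012,0],[255,0,0,-0.025,0],[255,0,0,-0.035,0],[255,-0.03,0,-0.05,0],[255,-0.07,0,-0.06,0],[255,-0.11,0,-0.06,0],[255,-0.15,0,-0.05,0],[255,-0.17,0,0,0],[255,-0.17,0,0.03,0],[255,-0.17,0,0.05,0],[255,-0.17,0,0.05,0],[255,-0.17,0,0.05,0]]' 20
python3 - <<'E'
from h import *
d=np.load("g.npz");Rm,t=d["R"],d["t"]
loc=lambda p:(Rm.T@(p[:2]-t)).round(4)
f=cams.grab_frame('wrist');cv2.imwrite('pics/w20.png',f['image'])
g=cams.grab_frame('scene');crop(g,140,180,280,290,5,'pics/s20.png')
E
```

```text
t: 27.52
tcp_pos: [0.4566, 0.1746, 0.2475]
eef_rot: [147.1, 89.9, -131.5]
force: [-0.3, -1.2, -0.8]
gripper_width: 0.0
```

View pics/w20.png

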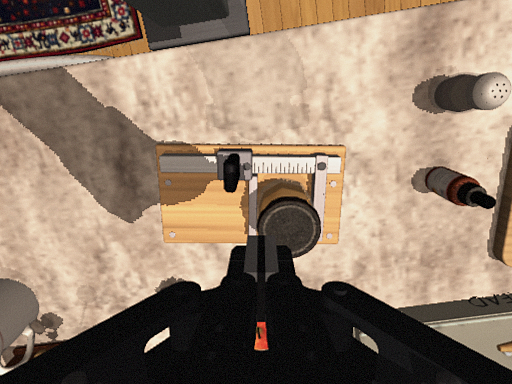

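View pics/s20.png

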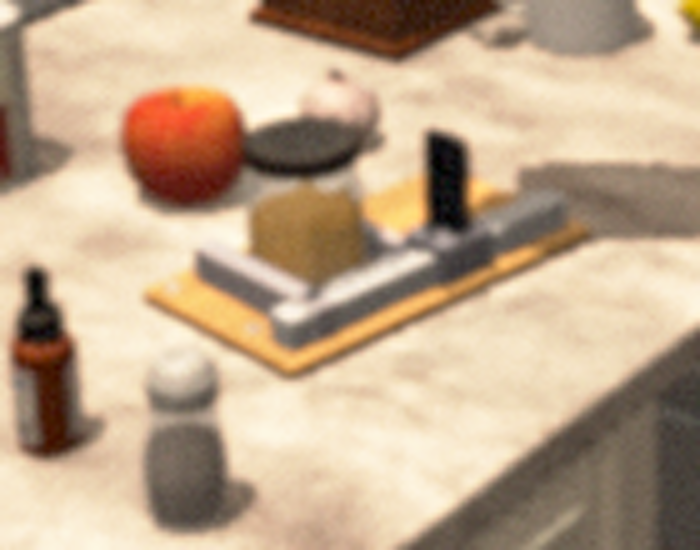

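```bash
python3 - <<'E'
from h import *
d=np.load("g.npz");Rm,t=d["R"],d["t"]
f=cams.grab_frame('wrist');crop(f,150,135,355,265,3.8,'pics/w21.png')
loc=lambda p:(Rm.T@(p[:2]-t)).round(4)
for c in[(257,178),(256,210),(316,178),(314,198)]:print(c,loc(onz(f,*c,.032)))
print("lid",loc(onz(f,290,226,.096)))
E
```

```text
(257, 178) [-0.0242  0.0061]
(256, 210) [0.0152 0.0048]
(316, 178) [-0.0243  0.0746]
(314, 198) [0.0001 0.0735]
lid [0.009  0.0397]
```

View pics/w21.png

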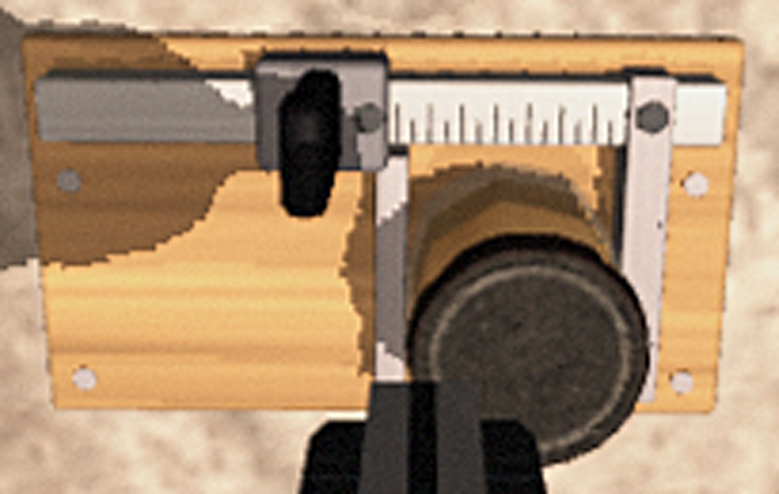

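The jaw faces measure about 5.5 and 74 mm apart at the jar's sides. That is a width of roughly 68 mm, in line with the 66.7 mm grip reading. The jar is upright and centred between them, and the hand is clear.

```bash
python3 -c "
from plant import workorder
print(workorder.hand_in())"
```

```text
the job is handed in; nothing more can be done
None
```

The glass jar with the black lid is standing on the gauge's base, closed between the two jaws, and I handed the job in with the hand clear. I placed it, let go, and slid the moving jaw up with closed fingers behind the thumb post. I stopped when the push rose from about 2.5 N of sliding drag to about 5.8 N, which is roughly 3 N on the jar.

**Last checks:**
- **Jar:** the last pictures show it upright between the jaws.
- **Others:** the dropper and shaker look unmoved, though I did not re-measure their positions.
- **Width:** the gripper read 66.7 mm and the jaw faces in the picture read about 68 to 69 mm. They disagree by about 2 mm, which is within the camera error I saw.
- **Squareness:** the moving jaw looks square, with its face shifting about 1 mm over 40 mm, much the same as the fixed jaw in the same picture.
- **Not measured:** I could not measure the force left on the jar after I took the hand away. The spring and drag figures suggest up to about 2 N.
- **Harder than intended:** lowering the jar pressed it onto the base with about 27 N for a moment. I eased this to about 6 N before letting go.

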